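# Slide the coil die home under the extruder's leaf spring

### The arm

A 6-joint arm with a two-finger parallel gripper is mounted at the origin on the work surface. World frame = base frame: x ahead of the robot, y to its left, z up, the work surface at z = 0. Lengths are in mm, angles in rad, forces in N, time in s.
With the tool pointing down it reaches from about 275 to 750 mm from the base axis. Payload 10.2 kg.
Tool frame: the origin (TCP) lies at the very end of the fingers, on their centre line; the grasp point (between the pads) lies 19 mm behind it (ctrl.tcp_to_grasp is the distance from the TCP to the grasp point, in mm); z points along the fingers, y is the direction in which the jaws open and shut (so a half turn about z gives the same grasp; the last joint's range is limited). The gripper opens to 85 mm and grips with 20 to 120 N. Pads are 22 mm wide; open, the fingers measure 114 mm over their backs; the gripper's body (76 mm by 85 mm) begins 54 mm behind the grasp point. The pads swing forward as they close: fully open they stand 13 mm farther back than shut.
Start: joints at [-0.223, 0.313, 1.498, -0, 1.331, -0.223], TCP at [525.006, -0.013, 231.294] pointing down, gripper open.
Joint ranges: [-2.94, 2.94], [-0.97, 2.17], [0.19, 2.56], [-1.23, 4.37], [0.02, 3.11], [-2.88, 2.88]. Speed limits (rad/s): [2.39, 2.39, 3.01, 3.14, 3.14, 3.14].

### API

Orientations are given as a unit quaternion [w, x, y, z].
In Python, from rig import ctrl, cams, job gives the robot as it stands. The module is installed in compiled form; this text tells all that it offers.
- The arm moves only by the tool drive_tool, never from a script. Its arguments are lists of equal length, an entry for each row: "gripper": the opening, from 0 (shut) to 1 (fully open); "dp": the shift along the tool's x, y, z normalised to -1 to 1, where 1 is 0.2 m, a list of three; "twist": the turn about the tool's z normalised to -1 to 1, where 1 is 90 degrees. In form: {"gripper": [gripper, ...], "dp": [[tx, ty, tz], ...], "twist": [twist, ...]}. A call has 1 to 20 rows; each row is the pose to reach, as a shift and turn from the pose commanded when the call began, along the tool's axes at that moment; what a row does not reach only later rows make up. A row lasts 1/10 s, in which the tool goes at most 50 mm and 8.59 degrees, less where a joint would pass 70% of its speed; a pose out of reach is approached as far as the arm can. A call with a number of a shift or a turn outside -1 to 1 is refused whole. A call with a gripper value outside its range is refused whole. The fingers move at their own pace and stop on an object; "newtons" is the grip in N (left out, the last holds). Time passes only in rows, so rows that repeat a pose let the fingers close. It gives the time, the measured TCP pose, the force and the opening at its end, in the units of the state.
- ctrl.sense(): the state, without advancing time (a new reading comes with each control period).
- cams.capture(name): name is "scene" or "side" or "wrist"; returns a dict with "pixels" (384x512x3 uint8, red, green, blue), "camera_matrix" (3x3 intrinsics, pixels), "xyz" and "orientation" of the camera in the world; the wrist camera has in their place "hand_eye" (4x4, takes a point from camera to tool coordinates, whose origin is the TCP and whose axes are the flange's). Camera axes: x right, y down, z forward; pixel columns grow to the right and rows downward; lengths in mm; the calibration is good to about 2 mm. The wrist camera is an equidistant fisheye: a pixel r from the principal point sees the ray r / f radians off the axis. A picture is of the moment at which its call begins: read the wrist's pose just before it. There is no depth.
- job.finish_job(): hands the job in, once; it reports no verdict.
The state is a dict: "time_s": time; "joints": joint angles; "dq": joint speeds; "tau": joint torques, N m; "eef_pos": TCP position; "ee_rot": TCP orientation; "force": force on the tool from outside, world axes, zero at the start; "wrist_torque": the same for the moment, N m; "grip_width": opening from 0.0 (shut) to 1.0 (fully open).
Only numpy, scipy, OpenCV 4.12 (cv2) and the standard library are available. Lean on these libraries where they do the work, as an engineer would, in place of code of your own. Each camera call takes 0.05 s, during which the arm holds its last target.

### The job

Load the coil die into the extruder's die carrier: press the five-holed aluminium plate down hard with the fingertips on its black thumb pad and, keeping it pressed flat, slide it along its pocket, under the brass leaf spring, until it is fully home against the end stop. Then let go and leave it held by the spring. Do not pick the die up, do not lift or touch the spring, and leave the things lying around the carrier where they are.

Things in the scene. Friction and masses are not known exactly. Their poses are not given: they have to be found in the camera images.
- carrier: Clay extruder's die carrier: dark green metal frame (219 x 142 mm) on a plywood board (250 x 170 mm), screwed down. Origin on the table top; x = sliding direction, towards end stop and spring; z up. In this frame: pocket floor z = 24 mm, tail wall inner face x = -75 mm, end stop face x = +75 mm, side guides' inner faces y = +-56.5 mm. Tail wall and guides reach z = 32 mm, guide screws z = 35 mm.
- coil_die: The die to load: a loose flat aluminium plate, 110 x 110 x 6 mm, about 0.2 kg, with five 12 mm holes (at its centre and at x, y = +-14 mm). Origin at the centre of its underside, axes along the carrier's. It lies flat in the pocket (top 30 mm above the table), origin at carrier x = -19 to -14 mm; home is carrier x = +20 mm, so it has to slide 34 to 39 mm along the carrier's +x.
- thumb_pad (a point): Centre of the top of the die's black rubber thumb pad: 32 mm along the slide, 70 mm across, 1.5 mm thick, 37 mm behind the die's centre on its top, 31.5 mm above the table. Press here with about 18 N and drag the die along: a fingertip grips the rubber (friction about 1), but slips on bare metal or at a light touch. The gap behind the die is at first 1 to 6 mm, too narrow for a finger.
- leaf: Brass leaf spring, 60 mm wide, 1.4 mm thick, clamped beyond the end stop; its free end reaches back over the pocket. Origin on its root line, at carrier x = 110 mm, z = 35 mm; axes as the carrier's at rest. A steel clamp bar and screws stand over the root, up to 45 mm above the table. The die's front edge wedges it up: it bears on the die with 6 to 12 N and then holds it by friction.
- leaf_lip (a point): Edge of the spring's upturned lip, at carrier x = 36 mm, 33 mm above the table. From here the leaf slopes down to its lowest line at carrier x = 52 mm, 26.5 mm above the table, 3.5 mm lower than the die's top. Pocket, die and spring are waxed and slippery (friction about 0.16); passing under takes about 8 to 12 N along the slide.
- end_stop (a point): Foot of the end stop's face, on the pocket floor, on the middle line: where the middle of the die's front lower edge must arrive.
- slip_jar: White lidded jar, 58 mm across, 75 mm tall, standing beside the carrier; leave alone. Origin under its centre.
- wood_paddle: Flat wooden paddle about 230 mm long, 40 mm wide, 7 mm thick, lying beside the carrier; leave alone. Origin under its middle, x along its length.
- steel_kidney: Steel kidney scraper, 108 x 52 x 2 mm, lying beside the carrier; leave alone. Origin under its centre.
- strap_die: Spare steel die, 110 x 110 x 6 mm with one slot, lying on the table to the left; leave alone. Origin under its centre.
- red_kidney: Red kidney rib, 108 x 52 x 6 mm, lying to the right; leave alone. Origin under its centre.
- clay_cutter: Green plastic cutter, 48 mm across, 56 mm tall, standing to the right; leave alone. Origin under its centre.

How it is judged:
By the outcome, as a careful person would: the job done as asked, in the order asked, and still so for the second after the job is handed in, with the robot touching nothing.
It also fails if it takes over 45 s, if anything falls off the work surface, if the arm or the gripper's body presses on something with over 40 N, if the wrist force passes 120 N, or if a joint passes its speed limit or range.

## Working session

There is one attempt and no reset: what is moved stays moved. The work goes in short steps, Python scripts to look and compute and a tool call to move; the robot and the scene stay as the last step left them, time stands still between calls to the robot, and variables do not carry over. Pictures are saved under pics/ and viewed, and the job is handed in when it is done.

Besides the shell and the picture viewer there is one more tool, called after "Call:" as a command line: name --pt "numbers of a row" for each row, then --argument value for the rest. drive_tool: Moves the arm, as the interface text tells. Scaled input: -1 to 1 covers 0.2 m each way for a shift and 90 degrees each way for a turn. Its arguments: {"type":"object","properties":{"gripper":{"type":"array","items":{"type":"number"}},"dp":{"type":"array","items":{"type":"array","items":{"type":"number"}}},"twist":{"type":"array","items":{"type":"number"}},"newtons":{"type":"number"}},"required":["gripper","dp","twist"]}

```bash
mkdir -p pics
python3 - <<'E'
from rig import ctrl,cams,job
import cv2
s=ctrl.sense();print(s)
for n in("scene","side","wrist"):
    c=cams.capture(n);cv2.imwrite(f"pics/{n}0.png",c["pixels"][:,:,::-1])
    print(n,{k:v for k,v in c.items() if k!="pixels"})
E
```

```text
{'time_s': 0.0, 'joints': array([-2.23362125e-01,  3.13444238e-01,  1.49846451e+00, -2.92195458e-05,
        1.33096291e+00, -2.23369008e-01]), 'dq': array([-4.42183086e-04,  8.88896636e-04, -1.02735986e-04, -7.52613147e-06,
       -1.42861610e-03, -1.28760308e-03]), 'tau': array([-5.78409599e-04, -4.12261176e+01, -2.59742296e+01, -3.58453699e-04,
        4.11797926e-03, -1.23038126e-05]), 'eef_pos': array([5.24740110e+02, 5.93223186e-02, 2.30727692e+02]), 'ee_rot': array([-5.33565270e-04,  7.07101743e-01,  7.07111530e-01, -3.52800118e-04]), 'force': array([-0.52313486,  0.15869457, -0.01626633]), 'wrist_torque': array([ 0.0402921 , -0.00092718,  0.01795277]), 'grip_width': 0.9967023729022062}
scene {'camera_matrix': array([[388.96850901,   0.        , 252.69913447],
       [  0.        , 388.96850901, 186.03351298],
       [  0.        ,   0.        ,   1.        ]]), 'xyz': array([1103.33663509, -115.86281116, 1017.17487701]), 'orientation': array([-0.21571435,  0.75494379,  0.59309346, -0.17823395])}
side {'camera_matrix': array([[417.94665694,   0.        , 252.62278239],
       [  0.        , 417.94665694, 196.76666222],
       [  0.        ,   0.        ,   1.        ]]), 'xyz': array([436.53679527, 883.46906394, 919.37089371]), 'orientation': array([ 0.01567888, -0.05864393,  0.91965136, -0.38801604])}
wrist {'camera_matrix': array([[297.31863964,   0.        , 251.82849995],
       [  0.        , 297.31863964, 195.88104392],
       [  0.        ,   0.        ,   1.        ]]), 'hand_eye': array([[-7.07772666e-04, -9.47922422e-01, -3.18500519e-01,
         8.27241457e+01],
       [ 9.99998143e-01, -9.99756717e-05, -1.92465046e-03,
         2.81753377e-01],
       [ 1.79257702e-03, -3.18501290e-01,  9.47920733e-01,
        -1.42623039e+02],
       [ 0.00000000e+00,  0.00000000e+00,  0.00000000e+00,
         1.00000000e+00]])}
```

View pics/scene0.png

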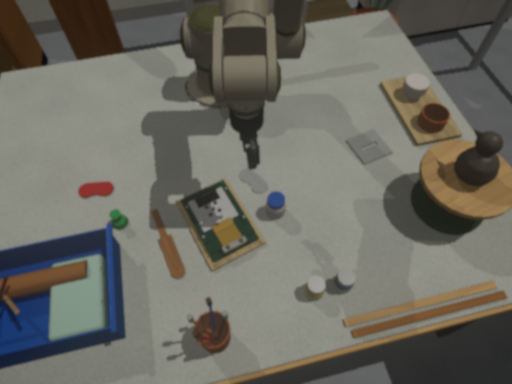

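View pics/side0.png

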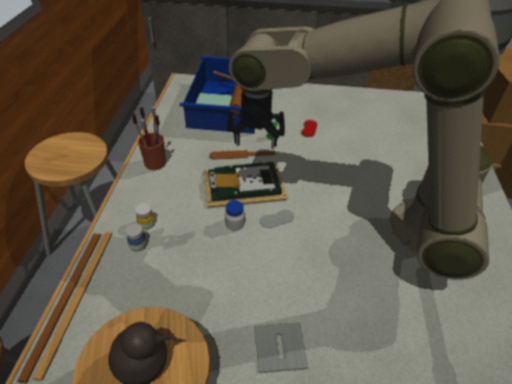

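View pics/wrist0.png

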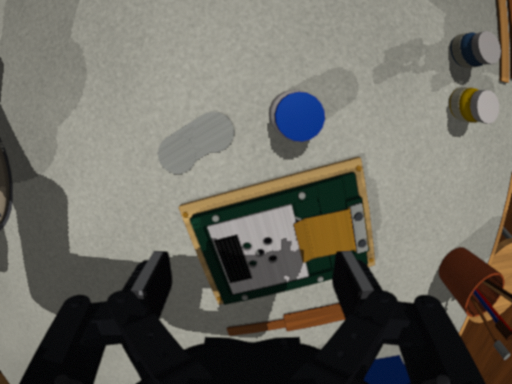

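```bash
cat > h.py <<'E'
import numpy as np,cv2
from scipy.spatial.transform import Rotation as R
def rot(q): return R.from_quat([q[1],q[2],q[3],q[0]]).as_matrix()
def wrist_pose(s,c):
    T=np.eye(4);T[:3,:3]=rot(s["ee_rot"]);T[:3,3]=s["eef_pos"]
    return T@np.array(c["hand_eye"])
def ray(c,uv,s=None):
    K=c["camera_matrix"];x=(uv[0]-K[0,2])/K[0,0];y=(uv[1]-K[1,2])/K[1,1]
    if s is None:
        d=np.array([x,y,1.]);return np.array(c["xyz"]),rot(c["orientation"])@d
    r=np.hypot(x,y);k=np.sinc(r/np.pi)
    d=np.array([x*k,y*k,np.cos(r)]);T=wrist_pose(s,c);return T[:3,3],T[:3,:3]@d
def toz(c,uv,z,s=None):
    o,d=ray(c,uv,s);return o+d*(z-o[2])/d[2]
def up(img,x0,y0,x1,y1,k): return cv2.resize(img[y0:y1,x0:x1],None,fx=k,fy=k,interpolation=cv2.INTER_CUBIC)
E
python3 - <<'E'
from h import *
im=cv2.imread("pics/wrist0.png");cv2.imwrite("pics/w0z.png",up(im,170,140,390,340,3))
im=cv2.imread("pics/scene0.png");cv2.imwrite("pics/s0z.png",up(im,140,160,300,290,5))
im=cv2.imread("pics/side0.png");cv2.imwrite("pics/d0z.png",up(im,190,140,310,230,6))
E
```

```text
(no output)
```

View pics/w0z.png

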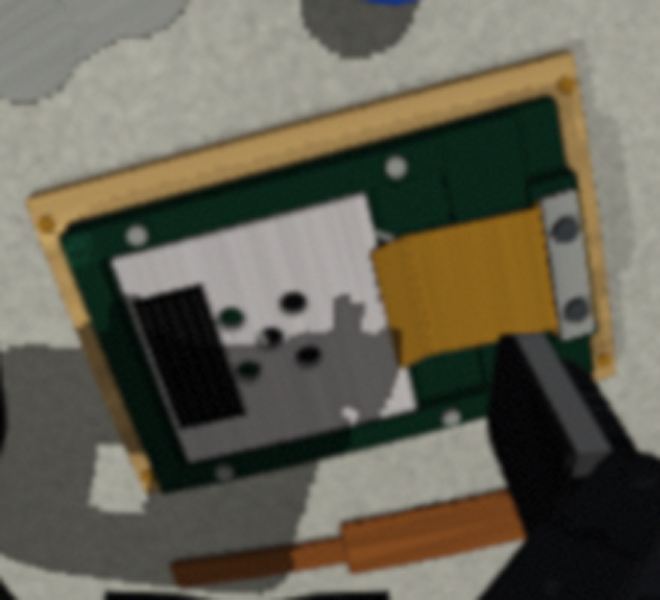

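View pics/s0z.png

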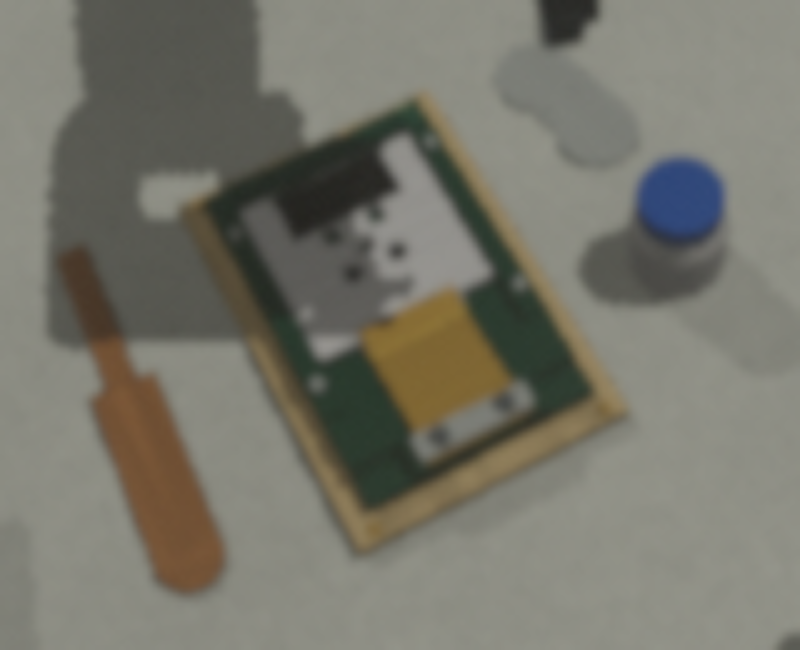

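View pics/d0z.png

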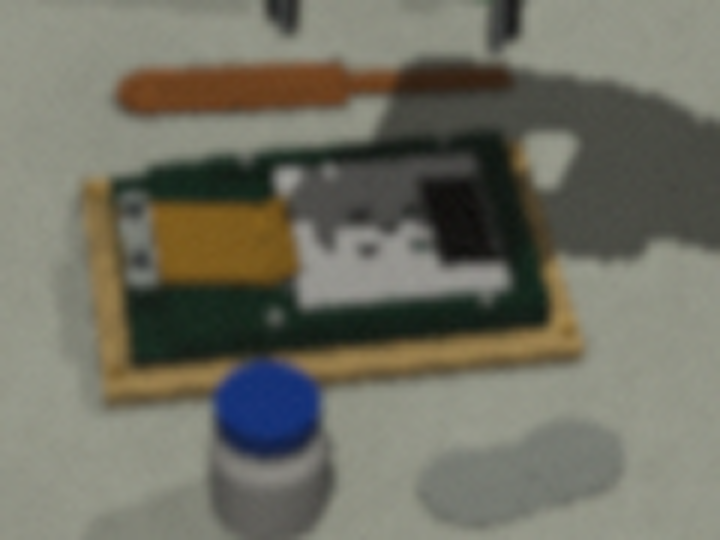

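Run:
```python
from h import *
from rig import ctrl,cams
s=ctrl.sense();c=cams.capture("wrist");cs=cams.capture("scene");cd=cams.capture("side")
f=lambda p,o,k:(o[0]+(p[0]+.5)/k-.5,o[1]+(p[1]+.5)/k-.5)
def show(n,P,c,o,k,z,s=None):
    Q=np.array([toz(c,f(p,o,k),z,s) for p in P])[:,:2]
    print(n,Q.round(1).tolist(),"mean",Q.mean(0).round(1),"sides",[np.linalg.norm(Q[i]-Q[i-1]).round(1) for i in range(len(Q))])
    e=[np.degrees(np.arctan2(*(Q[i]-Q[i-1])[::-1])).round(1) for i in range(len(Q))];print(e)
show("w die",[(112,258),(367,194),(414,408),(188,463)],c,(170,140),3,30,s)
show("w pad",[(133,300),(202,286),(244,412),(182,428)],c,(170,140),3,31.5,s)
show("w leaf",[(372,248),(400,367)],c,(170,140),3,33,s)
show("w screws",[(137,235),(396,167),(451,417),(224,472)],c,(170,140),3,35,s)
show("s die",[(240,207),(404,132),(493,271),(322,362)],cs,(140,160),5,30)
show("s pad",[(276,197),(380,147),(397,187),(300,237)],cs,(140,160),5,31.5)
show("s screws",[(235,232),(431,141),(520,284),(318,384)],cs,(140,160),5,35)
show("d pad",[(418,181),(488,176),(500,258),(440,262)],cd,(190,140),6,31.5)
show("d die",[(275,170),(478,154),(512,290),(300,307)],cd,(190,140),6,30)
```

```text
w die [[467.0, -72.7], [573.9, -43.6], [602.0, -149.9], [496.2, -180.9]] mean [ 534.8 -111.8] sides [np.float64(112.0), np.float64(110.8), np.float64(109.9), np.float64(110.2)]
[np.float64(105.1), np.float64(15.2), np.float64(-75.2), np.float64(-163.7)]
w pad [[475.2, -91.9], [505.2, -84.9], [523.0, -149.7], [494.2, -159.0]] mean [ 499.4 -121.4] sides [np.float64(69.8), np.float64(30.8), np.float64(67.2), np.float64(30.3)]
[np.float64(105.8), np.float64(13.2), np.float64(-74.7), np.float64(-162.0)]
w leaf [[576.8, -66.7], [592.9, -125.3]] mean [584.8 -96. ] sides [np.float64(60.8), np.float64(60.8)]
[np.float64(105.4), np.float64(-74.6)]
w screws [[478.9, -59.9], [584.6, -30.2], [619.0, -152.4], [513.5, -182.3]] mean [ 549.  -106.2] sides [np.float64(127.1), np.float64(109.8), np.float64(126.9), np.float64(109.6)]
[np.float64(105.8), np.float64(15.7), np.float64(-74.3), np.float64(-164.2)]
s die [[493.4, -180.3], [465.3, -76.5], [571.0, -44.7], [604.5, -150.2]] mean [ 533.5 -112.9] sides [np.float64(115.1), np.float64(107.6), np.float64(110.4), np.float64(110.7)]
[np.float64(-164.8),
[... 366 characters left out ...]
619.8, -154.4]] mean [ 549.1 -108.5] sides [np.float64(111.6), np.float64(127.6), np.float64(111.2), np.float64(127.2)]
[np.float64(-164.0), np.float64(105.4), np.float64(15.8), np.float64(-74.4)]
d pad [[524.8, -149.6], [487.5, -159.1], [475.3, -93.9], [506.3, -86.4]] mean [ 498.5 -122.2] sides [np.float64(65.8), np.float64(38.5), np.float64(66.3), np.float64(31.8)]
[np.float64(-73.7), np.float64(-165.8), np.float64(100.6), np.float64(13.6)]
d die [[603.3, -149.6], [494.7, -178.6], [467.1, -71.8], [574.3, -43.9]] mean [ 534.8 -111. ] sides [np.float64(109.6), np.float64(112.4), np.float64(110.3), np.float64(110.8)]
[np.float64(-74.7), np.float64(-165.0), np.float64(104.5), np.float64(14.6)]
```

Call:
drive_tool --gripper '[0, 0, 0, 0, 0, 0, 0, 0, 0, 0, 0, 0, 0, 0, 0, 0]' --pt "-0.1 -0.02 0" --pt "-0.2 -0.04 0" --pt "-0.3 -0.06 0" --pt "-0.4 -0.08 0" --pt "-0.5 -0.1 0" --pt "-0.6075 -0.13 0" --pt "-0.6075 -0.13 0" --pt "-0.6075 -0.13 0" --pt "-0.6075 -0.13 0" --pt "-0.6075 -0.13 0" --pt "-0.6075 -0.13 0.2" --pt "-0.6075 -0.13 0.4" --pt "-0.6075 -0.13 0.6" --pt "-0.6075 -0.13 0.78" --pt "-0.6075 -0.13 0.78" --pt "-0.6075 -0.13 0.78" --twist '[0.09, 0.18, 0.27, 0.36, 0.45, 0.54, 0.63, 0.72, 0.81, 0.827, 0.827, 0.827, 0.827, 0.827, 0.827, 0.827]' --newtons 60

```text
time_s: 1.9
eef_pos: [499.4, -121.7, 76.2]
ee_rot: [0.0, 0.991, 0.136, 0.0]
force: [0.8, 0.3, 0.3]
grip_width: -0.003
```

Run:
```python
from h import *
from rig import ctrl,cams
s=ctrl.sense();print(s["time_s"],s["eef_pos"],rot(s["ee_rot"]).round(3).tolist(),s["force"],s["grip_width"])
o=[(150,160,310,290),(190,130,310,230)]
a=[]
for n,(x0,y0,x1,y1) in zip(("scene","side"),o):
    im=cams.capture(n)["pixels"][:,:,::-1];k=cv2.resize(im[y0:y1,x0:x1],(400,330),interpolation=2);a.append(k)
cv2.imwrite("pics/p1.png",np.hstack(a))
cv2.imwrite("pics/p1w.png",cams.capture("wrist")["pixels"][:,:,::-1])
```

```text
1.9 [ 499.41403498 -121.6701952    76.20383791] [[0.963, 0.27, 0.0], [0.27, -0.963, -0.0], [0.0, 0.0, -1.0]] [0.84862499 0.27391869 0.28456872] -0.0027831426435515685
```

View pics/p1.png

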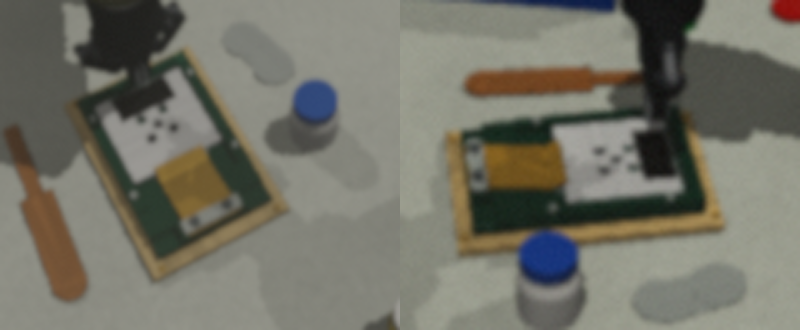

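View pics/p1w.png

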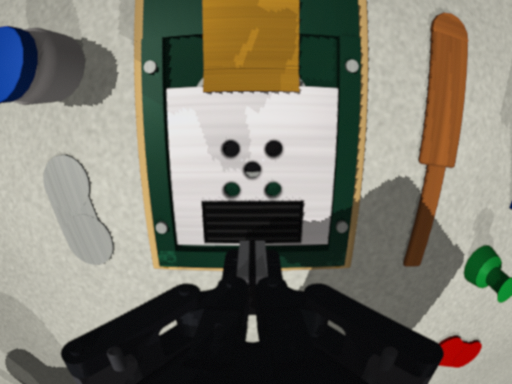

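The wrist view shows the die square in the image. The pad spans columns 203–302 and rows 201–242, and the shut fingers are centred at column 252, on the middle line. I'll check the pad and slide distance from here.

Run:
```python
from h import *
from rig import ctrl,cams
s=ctrl.sense();c=cams.capture("wrist")
t=s["eef_pos"][:2];u=np.array([.963,.27]);v=np.array([-.27,.963])
for n,p,z in [("padFL",(203,201),31.5),("padFR",(302,200),31.5),("padBL",(204,242),31.5),("padBR",(301,241),31.5),("dieFL",(166,87),30),("dieFR",(337,87),30),("dieBL",(177,246),30),("dieBR",(328,244),30),("lipL",(203,92),33),("lipR",(299,92),33),("tailwall_in?",(252,249),32),
 ("scr",(150,67),35),("scr",(352,66),35),("scr",(161,228),35),("scr",(342,228),35)]:
    q=toz(c,p,z,s)[:2]-t;print(n,(q@u).round(1),(q@v).round(1))
```

```text
padFL 15.3 33.8
padFR 15.8 -33.4
padBL -16.0 35.1
padBR -15.4 -34.6
dieFL 92.3 55.7
dieFR 92.1 -54.2
dieBL -20.6 56.0
dieBR -19.2 -55.5
lipL 87.6 30.9
lipR 87.5 -28.8
tailwall_in? -21.2 0.6
scr 105.9 64.7
scr 106.3 -62.6
scr -3.8 64.9
scr -4.1 -63.1
```

Call:
drive_tool --gripper '[0, 0, 0, 0, 0]' --pt "0 0 0.1" --pt "0 0 0.18" --pt "0 0 0.205" --pt "0 0 0.21" --pt "0 0 0.21" --twist '[0, 0, 0, 0, 0]'

```text
time_s: 2.6
eef_pos: [499.5, -121.7, 34.2]
ee_rot: [0.0, 0.991, 0.136, 0.001]
force: [0.2, -0.4, 0.0]
grip_width: -0.001
```

Call:
drive_tool --gripper '[0, 0, 0]' --pt "0 0 0.006" --pt "0 0 0.012" --pt "0 0 0.012" --twist '[0, 0, 0]'

```text
time_s: 2.9
eef_pos: [499.5, -121.8, 31.6]
ee_rot: [0.0, 0.991, 0.135, 0.001]
force: [0.1, 0.7, 4.3]
grip_width: 0.003
```

Contact at z = 31.6 with 4 N. Next I'll press harder in small steps.

Call:
drive_tool --gripper '[0, 0, 0]' --pt "0 0 0.0025" --pt "0 0 0.005" --pt "0 0 0.005" --twist '[0, 0, 0]'

```text
time_s: 3.2
eef_pos: [500.0, -122.0, 31.5]
ee_rot: [0.001, 0.991, 0.136, 0.001]
force: [-2.2, 0.4, 13.8]
grip_width: 0.003
```

Call:
drive_tool --gripper '[0, 0, 0]' --pt "0 0 0.002" --pt "0 0 0.0035" --pt "0 0 0.0035" --twist '[0, 0, 0]'

```text
time_s: 3.5
eef_pos: [500.4, -122.2, 31.5]
ee_rot: [0.001, 0.991, 0.136, 0.002]
force: [-2.9, 0.9, 20.0]
grip_width: -0.003
```

Call:
drive_tool --gripper '[0, 0, 0, 0, 0, 0, 0]' --pt "0.01 0 0" --pt "0.02 0 0" --pt "0.03 0 0" --pt "0.04 0 0" --pt "0.05 0 0" --pt "0.05 0 0" --pt "0.05 0 0" --twist '[0, 0, 0, 0, 0, 0, 0]'

```text
time_s: 4.2
eef_pos: [509.2, -119.7, 31.5]
ee_rot: [0.001, 0.991, 0.136, 0.001]
force: [-7.5, -0.9, 22.9]
grip_width: 0.005
```

Run:
```python
from h import *
from rig import ctrl,cams
s=ctrl.sense();print(s["eef_pos"],s["force"])
cv2.imwrite("pics/p2w.png",cams.capture("wrist")["pixels"][:,:,::-1])
```

```text
[ 509.19835423 -119.70264163   31.47890397] [-7.53146934 -0.89993699 22.92156468]
```

View pics/p2w.png

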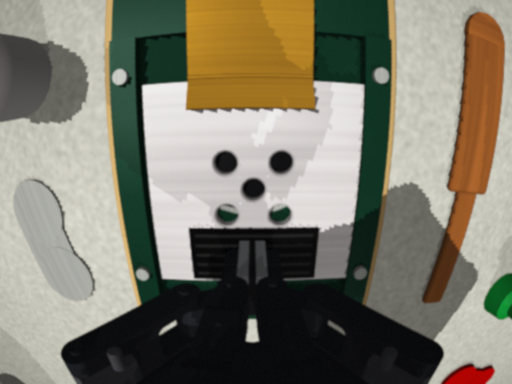

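The die is following: the fingertips are still mid-pad (rows 230–275) and the die's front is under the lip. Continuing.

Call:
drive_tool --gripper '[0, 0, 0, 0, 0, 0, 0]' --pt "0.01 0 0" --pt "0.02 0 0" --pt "0.03 0 0" --pt "0.04 0 0" --pt "0.05 0 0" --pt "0.05 0 0" --pt "0.05 0 0" --twist '[0, 0, 0, 0, 0, 0, 0]'

```text
time_s: 4.95
eef_pos: [519.2, -116.9, 31.5]
ee_rot: [0.001, 0.991, 0.136, 0.001]
force: [-5.4, 0.6, 20.7]
grip_width: 0.003
```

Call:
drive_tool --gripper '[0, 0, 0, 0, 0, 0]' --pt "0.01 0 0" --pt "0.02 0 0" --pt "0.03 0 0" --pt "0.04 0 0" --pt "0.04 0 0" --pt "0.04 0 0" --twist '[0, 0, 0, 0, 0, 0]'

```text
time_s: 5.55
eef_pos: [526.9, -114.7, 31.5]
ee_rot: [0.001, 0.991, 0.136, 0.001]
force: [-5.4, 0.2, 20.1]
grip_width: -0.0
```

```bash
cat > m.py <<'E'
from h import *
from rig import ctrl,cams
import sys
s=ctrl.sense();print(s["eef_pos"],s["force"])
cv2.imwrite(sys.argv[1],cams.capture("wrist")["pixels"][:,:,::-1])
E
python3 m.py pics/p3w.png
```

```text
[ 526.92699724 -114.66282369   31.47010474] [-5.35591358  0.22510317 20.06120014]
```

View pics/p3w.png

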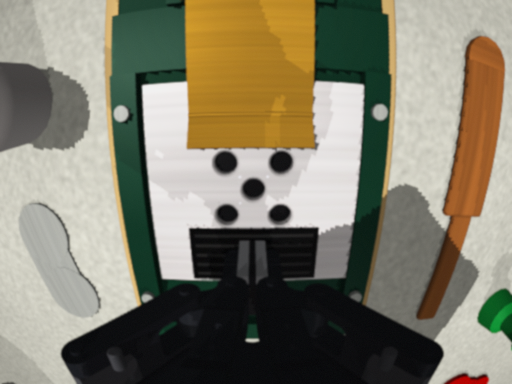

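No slip: the pad and holes sit at the same pixels as before. About 7 mm is left between the die front (row 83) and the stop (row 72).

Call:
drive_tool --gripper '[0, 0, 0, 0, 0]' --pt "0.01 0 0" --pt "0.02 0 0" --pt "0.025 0 0" --pt "0.025 0 0" --pt "0.025 0 0" --twist '[0, 0, 0, 0, 0]'

```text
time_s: 6.1
eef_pos: [531.7, -113.3, 31.5]
ee_rot: [0.001, 0.991, 0.136, 0.001]
force: [-4.8, -1.6, 19.6]
grip_width: -0.002
```

Call:
drive_tool --gripper '[0, 0, 0, 0]' --pt "0.004 0 0" --pt "0.008 0 0" --pt "0.01 0 0" --pt "0.01 0 0" --twist '[0, 0, 0, 0]'

```text
time_s: 6.5
eef_pos: [533.4, -112.8, 31.5]
ee_rot: [0.001, 0.991, 0.136, 0.001]
force: [-6.6, -1.8, 20.2]
grip_width: -0.001
```

```bash
python3 m.py pics/p4w.png
```

```text
[ 533.42469342 -112.82224462   31.49782991] [-6.59768708 -1.82500792 20.19057808]
```

View pics/p4w.png

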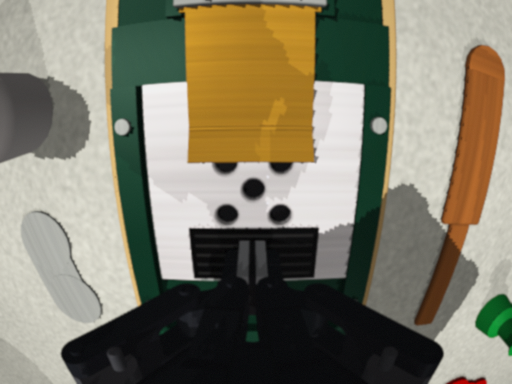

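Call:
drive_tool --gripper '[0, 0, 0, 0]' --pt "0.004 0 0" --pt "0.006 0 0" --pt "0.006 0 0" --pt "0.006 0 0" --twist '[0, 0, 0, 0]'

```text
time_s: 6.95
eef_pos: [533.5, -112.8, 31.5]
ee_rot: [0.001, 0.991, 0.136, -0.001]
force: [-13.4, -2.9, 24.5]
grip_width: 0.004
```

Commanding 1.2 mm more moved it only 0.1 mm and the force jumped to 14 N, so the die is against the stop. I'll ease off the forward force before lifting, so I don't drag the die, then go straight up.

Call:
drive_tool --gripper '[0, 0, 0]' --pt "0.003 0 0" --pt "0.003 0 0" --pt "0.003 0 0" --twist '[0, 0, 0]'

```text
time_s: 7.25
eef_pos: [533.5, -112.8, 31.5]
ee_rot: [0.001, 0.991, 0.136, -0.001]
force: [-16.9, -4.5, 27.4]
grip_width: -0.003
```

```bash
python3 m.py pics/p5w.png
```

```text
[ 533.51200134 -112.78246173   31.46193684] [-16.94116631  -4.47898176  27.36884129]
```

View pics/p5w.png

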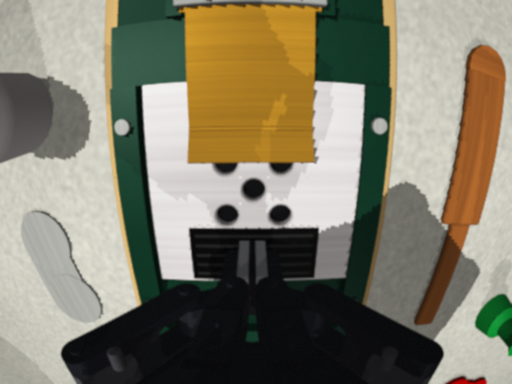

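The die holds still against the stop. The leftover forward load only pushes it further home, so I'm lifting straight up.

Call:
drive_tool --gripper '[0, 0, 0, 0, 0, 0, 0, 0, 0]' --pt "0 0 -0.01" --pt "0 0 -0.02" --pt "0 0 -0.04" --pt "0 0 -0.1" --pt "0 0 -0.2" --pt "0 0 -0.3" --pt "0 0 -0.4" --pt "0 0 -0.4" --pt "0 0 -0.4" --twist '[0, 0, 0, 0, 0, 0, 0, 0, 0]'

```text
time_s: 8.2
eef_pos: [534.4, -111.5, 109.2]
ee_rot: [0.0, 0.991, 0.136, 0.0]
force: [0.6, -0.2, -0.1]
grip_width: -0.001
```

Call:
drive_tool --gripper '[0, 0, 0, 0, 0, 0]' --pt "-0.1 0 -0.1" --pt "-0.2 0 -0.2" --pt "-0.3 0 -0.3" --pt "-0.4 0 -0.3" --pt "-0.4 0 -0.3" --pt "-0.4 0 -0.3" --twist '[0, 0, 0, 0, 0, 0]'

```text
time_s: 8.8
eef_pos: [457.4, -133.0, 168.5]
ee_rot: [-0.0, 0.991, 0.135, -0.0]
force: [0.7, 0.2, -0.1]
grip_width: -0.002
```

```bash
python3 m.py pics/p6w.png
python3 - <<'E'
from h import *
from rig import cams
a=[]
for n,(x0,y0,x1,y1) in zip(("scene","side"),[(150,160,310,290),(190,130,310,230)]):
    im=cams.capture(n)["pixels"][:,:,::-1];a.append(cv2.resize(im[y0:y1,x0:x1],(400,330),interpolation=2))
cv2.imwrite("pics/p6.png",np.hstack(a))
im=cv2.imread("pics/p6w.png");cv2.imwrite("pics/p6z.png",up(im,150,10,370,200,3))
E
```

```text
[ 457.36019155 -133.00489284  168.4980114 ] [ 0.73878522  0.22991422 -0.08656057]
```

View pics/p6w.png

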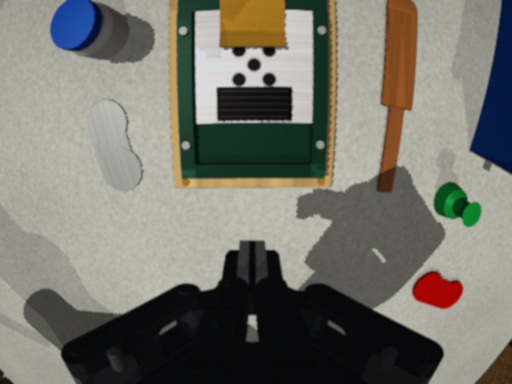

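View pics/p6.png

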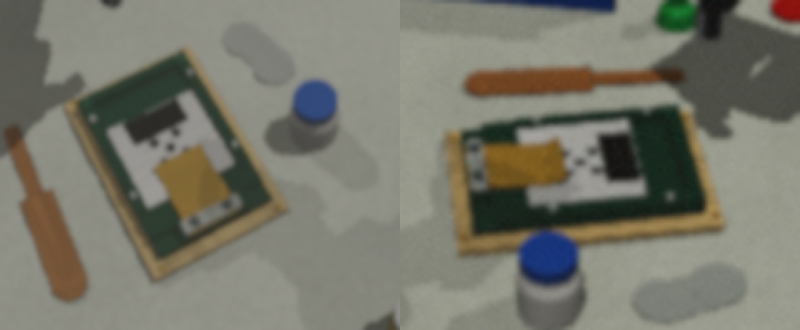

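View pics/p6z.png

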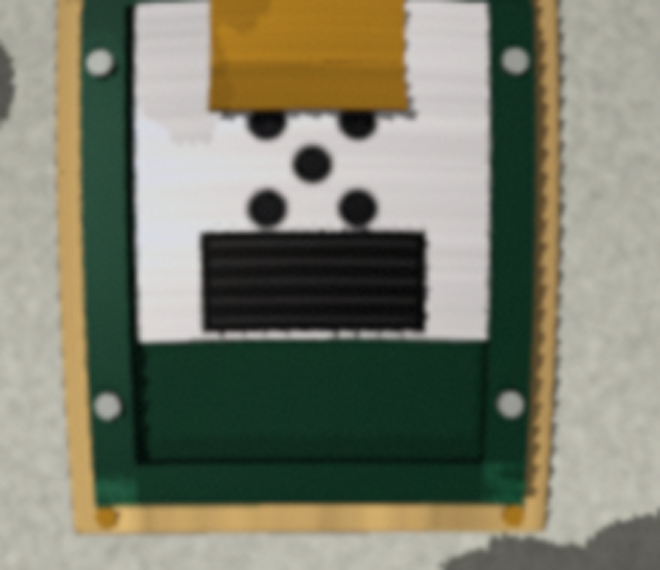

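The die lies square under the leaf, with nothing else disturbed. Next I'll check the home position numerically: the back edge should be 40 mm from the tail wall, and 71 mm from the lip.

Run:
```python
from h import *
from rig import ctrl,cams
s=ctrl.sense();c=cams.capture("wrist");u=np.array([.963,.27])
g=lambda p,z:toz(c,(150+(p[0]+.5)/3-.5,10+(p[1]+.5)/3-.5),z,s)[:2]@u
b=g((312,341),30)
print("to wall(floor)",b-g((312,461),24),"wall(top)",b-g((312,461),32),"rear screws mid->back",b-g((308,405),35),"front screws-back",g((307,61),35)-b)
print("centre hole-back",g((312,163),30)-b,"rotation: back L/R",g((140,343),30)-g((487,340),30))
```

```text
to wall(floor) 40.07652714672918 wall(top) 38.30973179675652 rear screws mid->back 19.688364672090017 front screws-back 88.31688602987481
centre hole-back 56.30934377548601 rotation: back L/R -0.9160476066363685
```

```bash
python3 -c "
from rig import job,ctrl
print(ctrl.sense()['time_s']);print(job.finish_job())"
```

```text
9.0
the job is handed in; nothing more can be done
None
```

The coil die is loaded: it is home against the end stop and held by the leaf spring. I handed the job in at 9.0 s.

I pressed the shut fingertips on the thumb pad with about 20 N and slid the die about 35 mm under the leaf, with no slip on the pad. At the stop, further forward commands moved it no more than about 0.1 mm, while the force along the slide rose from about 7 to 17 N. The press peaked at about 27 N. Then I lifted straight up and backed the arm clear.

Last checks, after release:
- **Home position:** the gap behind the die measured 40.1 mm from the pocket-floor edge of the tail wall, against 40 expected. From the rear screws it was 19.7 mm against about 20, assuming they sit about 55 mm behind the carrier's centre.
- **Less certain readings:** taken at the top of the tail wall, the gap came out at 38.3 mm. The distance from the front screws was 88.3 mm against about 90, on the same assumption. The back edge's two ends differed by 0.9 mm, but the screws showed a similar slope, so I put that down to picture alignment.
- **Surroundings:** the jar, paddle, both kidneys and the cutter looked unmoved in the pictures. I did not look at the strap die again, but the arm never went near it. The wrist force read near zero after release.

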